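# Fit the filter cassette and set the rinse feed valve

## Task

Get the sherd rinse unit ready: press the loose filter cassette (the small grey block with a white grip fin) down into the bay of its manifold block until it is fully home, its shoulders flush with the block. Then use the revolving handle on the valve's handwheel to close the valve (clockwise from above) right to its stop and back it off exactly two full turns. Finish still gripping that handle, keeping the wheel still so that a colleague can tighten the locknut on the stem, and leave the sample jar, the wash bottle and the loose sherds on the bench where they are.

Things in the scene. Friction and masses are not known exactly. Their poses are not given: they have to be found in the camera images.
- cassette: Filter cassette, grey plastic, white grip fin, loose, standing upright on the bench, 70 to 160 g. Body 46 (along its x) x 30 (its y) x 30 mm tall, 3 mm chamfer round the foot; centred on top the ribbed fin 30 (x) x 12 (y) mm, from 30 to 58 mm above the underside. Origin: centre of its underside, z up. The same either way round (half turn).
- cassette_top (a point): Centre of the flat top (the shoulders) of the cassette's body, 30 mm above its underside; the fin stands on it. Pushed into the bay, the cassette meets two spring clips: they stop it under its own weight, yield to a push of roughly 3 to 10 N, and hold it by friction once it is down on the pocket's floor, shoulders level with the block's top.
- bay (a point): Centre of the mouth of the bay: a rectangular pocket, open upwards, in the grey manifold block (84 x 68 mm, top 78 mm above the bench), fixed. Pocket 50 (its x) x 34 (its y) mm, 30 mm deep: 2 mm play each side, 2 mm chamfer at the mouth. The point lies in the plane of the block's top; x along the pocket's long side, z up. A steel spring clip at each short end.
- valve_axis (a point): Point on the upright axis of the valve's black handwheel, 157 mm above the bench, at mid-height of its handle. Valve and bay share a fixed base plate: the valve lies 160 mm from the bay along this frame's -y. x points to the soak tray, z up, as the bay's. Wheel: 108 mm over the rim, three spokes, rim 118 to 130 mm above the bench; it does not rise as it turns.
- handle: Upright revolving handle on the handwheel's rim: black cylinder, 18 mm in diameter, from 134 to 180 mm above the bench, its axis 44 mm from the wheel's. Origin: centre of its lower end. It revolves freely on its own pin: grip it from above and carry it round in a circle, the gripper's direction unchanged; its own yaw means nothing.
- valve (a joint): Opening angle of the handwheel, rad: 0 at the closed stop, growing anticlockwise seen from above as it opens, 6.283 a turn, up to 5 turns. At 0 the handle lies in the +x direction of valve_axis from the axis. Starts 0.3 to 1.1 turns open. The wheel stays where it is left; about 3 N at the handle turns it; the stop is rigid.
- sample_jar: Bystander: small glass jar, white lid, 48 mm in diameter, 62 mm tall. Origin: centre of its underside.
- wash_bottle: Bystander: white wash bottle with a cap and bent spout, 68 mm in diameter, 230 mm tall. Origin: centre of its underside.
- sherd_a: Bystander: larger loose sherd, about 75 x 55 mm, 15 mm tall, near the robot. Origin: centre, on the bench.
- sherd_b: Bystander: smaller loose sherd, about 60 x 45 mm, 13 mm tall, near the robot. Origin: centre, on the bench.
There are look-alikes about, which are no part of the job. Of the things that look like the cassette, take the one that is farthest to the robot's right at the start.

How it is judged:
On the way, in this order (a step that is already met when the one before it is completed fails the run):
1. the cassette is pressed fully home in the bay (z of cassette_top in the frame of bay between -0.004 and 0.002 m and horizontal distance between cassette_top and bay below 0.004 m and angle between the x axis of cassette and the x axis of bay, either way round below 0.12 rad and angle between cassette's own z axis and vertical below 0.06 rad), for 0.2 s.
2. the valve is closed to its stop (value of joint valve below 0.06 rad), for 0.1 s.
At the end, for the whole second after the job is handed in: The valve, after having been closed to its stop, stands two turns open (12.57 rad, within 0.2 rad, about 11 degrees) and still, the fingers grip the handle (over 4 N), and the cassette is still home in the bay: its shoulders within 2 mm of the block's top, centred within 4 mm, upright (all of step 1 and value of joint valve between 12.366 and 12.766 rad and velocity of joint valve between -0.05 and 0.05 rad/s and contact force between the fingers and handle above 4 N); the arm keeps its last pose, push and grip.
It fails at once if a loose sherd is disturbed (moved by more than 30 mm) (distance of any of sherd_a, sherd_b from where it was at the start of the episode above 0.03 m).
It fails at once if the sample jar or the wash bottle is disturbed (moved by more than 30 mm) (distance of any of sample_jar, wash_bottle from where it was at the start of the episode above 0.03 m).
It also fails if it takes over 72 s, if anything falls off the work surface, if the arm or the gripper's body presses on something with over 40 N, if the wrist force passes 120 N, or if a joint passes its speed limit or range.

## Robot

A 7-joint arm with a two-finger parallel gripper is mounted at the origin on the work surface. World frame = base frame: x ahead of the robot, y to its left, z up, the work surface at z = 0. Lengths are in m, angles in rad, forces in N, time in s.
With the tool pointing down it reaches from about 0.4 to 0.85 m from the base axis. Payload 10.4 kg.
Tool frame: the origin (TCP) lies on the centre line of the jaws, within the pads' length; the fingertips stand 11 mm ahead of it and the grasp point (between the pads) lies 8 mm behind it (tip_reach is the distance from the TCP to the fingertips, in m); z points along the fingers, y is the line along which they close (so a half turn about z gives the same grasp; the last joint's range is limited). The gripper opens to 85 mm and grips with 20 to 120 N. Pads are 22 mm wide; open, the fingers measure 114 mm over their backs; the gripper's body (76 mm by 85 mm) begins 54 mm behind the grasp point. The pads swing forward as they close: fully open they stand 13 mm farther back than shut.
Start: joints at [1.161, 0.332, -0.065, 1.46, 0.022, 1.35, -0.088], TCP at [0.236, -0.579, 0.242] pointing down, gripper open.
Joint ranges: [-2.6, 2.6], [-0.5, 2.12], [-1.47, 1.34], [0.16, 2.42], [-1.27, 4.41], [0.06, 2.06], [-2.6, 2.6]. Speed limits (rad/s): [2.22, 2.22, 2.79, 2.79, 3.14, 3.14, 3.14].

## Interface

Orientations are given as a unit quaternion [x, y, z, w].
In Python, from workcell import get_obs, camera, hand_in, tip_reach gives the robot as it stands. The module is installed in compiled form; this text tells all that it offers.
- The arm moves only by the tool move_arm, never from a script. Its argument "plan" is a list of rows, each an object with "delta_pos": the shift along the tool's x, y, z in a scale on which 1.0 is 500 mm, a list of three; "turn": the turn, a rotation vector about the tool's x, y, z in a scale on which 1.0 is 45 degrees, a list of three; "fingers": the closure, from 0 (fully open) to 1 (shut). A call has 1 to 12 rows; each row is the pose to reach, as a shift and turn from the pose commanded when the call began, along the tool's axes at that moment; what a row does not reach only later rows make up. A row lasts 1/8 s, in which the tool goes at most 62.5 mm and 10.7 degrees, less where a joint would pass 70% of its speed; a pose out of reach is approached as far as the arm can. A shift or turn number past 1, either way, is cut back to 1. A call with a gripper value outside its range is refused whole. The fingers move at their own pace and stop on an object; "force" is the grip in N (left out, the last holds). Time passes only in rows, so rows that repeat a pose let the fingers close. It gives the time, the measured TCP pose, the force, the opening and the grip force at its end, in the units of the state.
- get_obs(): the state, without advancing time (a new reading comes with each control period).
- camera(name): name is "side" or "top"; returns a dict with "color" (384x512x3 uint8, red, green, blue), "range_z" (384x512 float32, m along the optical axis (not along the pixel's ray), 0 where there is no reading), "fx", "fy", "cx", "cy" (pixels), "k1" (the pictures are not rectified: a ray, as slopes to the right and down, at radius r is drawn at 1 + k1 r^2 times it, then the intrinsics apply), "R" (3x3) and "t" (3): a world point X has camera coordinates R X + t. Camera axes: x right, y down, z forward; pixel columns grow to the right and rows downward; lengths in m; the calibration is good to about 2 mm. A picture is of the moment at which its call begins.
- hand_in(): hands the job in; it is judged then, once.
The state is a dict: "clock": time; "joint_pos": joint angles; "joint_velocities": joint speeds; "tau": joint torques, N m; "position": TCP position; "ee_rot": TCP orientation; "ft_force": force on the tool from outside, world axes, zero at the start; "torque": the same for the moment, N m; "grip_width": opening from 0.0 (shut) to 1.0 (fully open); "grasp_force": force on a finger pad.
Only numpy, scipy, OpenCV 4.12 (cv2) and the standard library are available. Lean on these libraries where they do the work, as an engineer would, in place of code of your own. Each camera call takes 0.05 s, during which the arm holds its last target. There are 200 camera calls.

## Working session

There is one attempt and no reset: what is moved stays moved. The work goes in short steps, Python scripts to look and compute and a tool call to move; the robot and the scene stay as the last step left them, time stands still between calls to the robot, and variables do not carry over. Pictures are saved under pics/ and viewed, at most 10 in all, crops included, and the job is handed in when it is done.

Besides the shell and the picture viewer there is one more tool, called after "Emit:" in YAML: its name, and indented under it one key for each argument. move_arm: Moves the arm, as the interface text tells. Its arguments: {"type":"object","properties":{"plan":{"type":"array","items":{"type":"object","properties":{"delta_pos":{"type":"array","items":{"type":"number"}},"turn":{"type":"array","items":{"type":"number"}},"fingers":{"type":"number"}}}},"force":{"type":"number"}},"required":["plan"]}

```bash
mkdir -p pics
cat > h.py <<'E'
import numpy as np, cv2
from workcell import get_obs, camera, hand_in, tip_reach
def cloud(c):
    h,w=c["range_z"].shape; u,v=np.meshgrid(np.arange(w),np.arange(h))
    xd=(u-c["cx"])/c["fx"]; yd=(v-c["cy"])/c["fy"]; x,y=xd.copy(),yd.copy()
    for _ in range(15):
        s=1+c["k1"]*(x*x+y*y); x=xd/s; y=yd/s
    z=c["range_z"]; P=np.stack([x*z,y*z,z],-1)
    W=(P-np.array(c["t"]))@np.array(c["R"]); W[z==0]=np.nan
    return W
E
python3 - <<'E'
from h import *
o=get_obs(); print(o); print(tip_reach)
for n in("top","side"):
    c=camera(n); np.savez("c_"+n,W=cloud(c),col=c["color"])
    print(n,c["fx"],c["k1"],-np.array(c["R"]).T@np.array(c["t"]))
    cv2.imwrite(f"pics/{n}0.png",cv2.resize(c["color"][...,::-1],(800,600)))
E
```

```text
{'clock': 0.0, 'joint_pos': array([ 1.16141773,  0.33287801, -0.06469426,  1.46094088,  0.02161799,
        1.34989466, -0.08850272]), 'joint_velocities': array([-1.48672345e-03,  1.14458602e-03, -4.46268824e-05, -9.42474961e-04,
       -2.46652695e-04,  4.03489216e-04, -1.51392789e-03]), 'tau': array([-1.15320063e-04, -6.25426698e+01,  4.91819100e-02, -3.91602802e+01,
        1.59689347e-02,  9.82322905e-03,  1.68176769e-05]), 'position': array([ 0.23560656, -0.57850444,  0.24151229]), 'ee_rot': array([ 9.81356634e-01,  1.92194301e-01, -1.78515754e-04, -6.89683505e-04]), 'ft_force': array([ 0.06820094,  0.2775435 , -0.12900022]), 'torque': array([-0.0085843 ,  0.00802173,  0.00183732]), 'grasp_force': 0.0, 'grip_width': 1.001865424979595}
0.011
top 442.7468527634334 0.04605091122318627 [0.43920727 0.01270134 1.14319268]
side 364.0328794943243 -0.002087575021017992 [0.10552108 0.4933624  0.9258038 ]
```

View pics/top0.png

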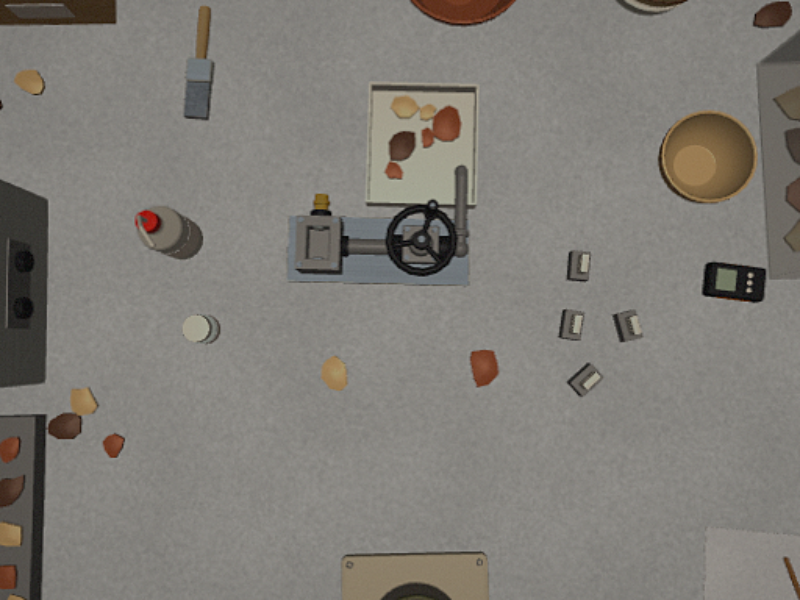

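View pics/side0.png

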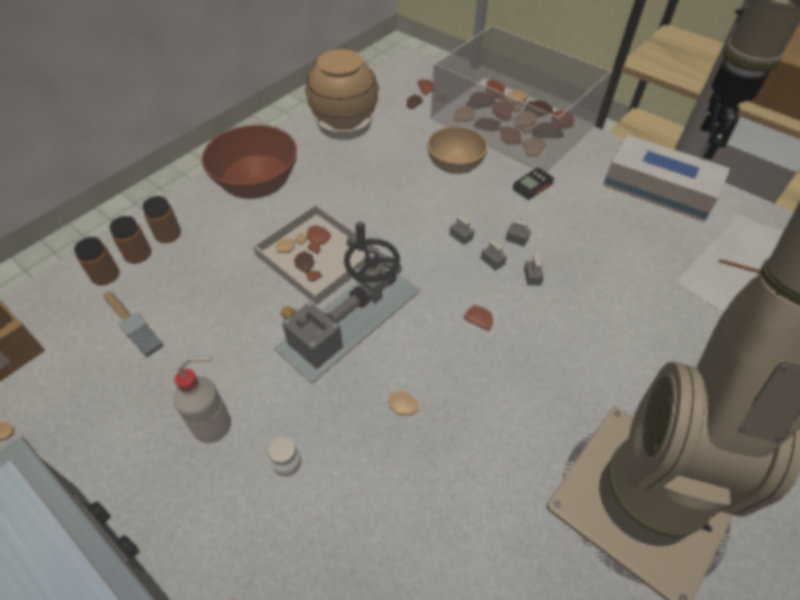

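The top view shows four cassettes. The one farthest right is at about (628,325). The manifold bay is at (319,243), and the wheel is at (421,240) with its handle at (432,205). The jar and bottle are at the left (200,328 and 170,232), and the two sherds are at (335,373) and (484,367). Next I'll measure these.

```bash
cat > m.py <<'E'
from h import *
T=np.load("c_top.npz");W=T["W"];C=T["col"]
S=np.load("c_side.npz")["W"]
def near(W,p,r,z0,z1):
    P=W.reshape(-1,3);m=(np.hypot(*(P[:,:2]-p).T)<r)&(P[:,2]>z0)&(P[:,2]<z1);return P[m]
def rect(P):
    (c,s,a)=cv2.minAreaRect((P[:,:2]*1000).astype(np.float32));return np.round(c,1),np.round(s,1),round(a,1),len(P)
k=512/800
for u,v in((628,325),(579,265),(572,324),(586,379)):
    p0=W[int(v*k),int(u*k)]; 
    p=near(W,p0[:2],.045,.015,.07)
    for n,X in(("top",W),("side",S)):
        for a,b in((.02,.04),(.05,.066)):
            Q=near(X,p[:,:2].mean(0),.045,a,b)
            if len(Q)>4: print(u,v,n,a,rect(Q),np.round(Q.mean(0),4),np.round(np.median(Q[:,2]),4))
b=W[int(243*k),int(319*k)]; print("bay px",b)
Q=near(W,b[:2],.065,.070,.088);print("block",rect(Q),Q.mean(0))
Q=near(W,b[:2],.04,.03,.062);print("pocket",rect(Q),Q.mean(0))
Q=near(S,b[:2],.065,.072,.086);print("block side",rect(Q))
w=W[int(240*k),int(421*k)];print("wheel px",w)
for n,X in(("top",W),("side",S)):
    Q=near(X,w[:2],.08,.122,.136);print(n,"rim",rect(Q),cv2.minEnclosingCircle((Q[:,:2]*1000).astype(np.float32)))
    Q=near(X,w[:2],.08,.165,.19);print(n,"handle",rect(Q),Q.mean(0))
for u,v in((335,373),(484,367),(200,328),(170,232)): print(u,v,W[int(v*k),int(u*k)])
cv2.imwrite("pics/crop1.png",cv2.resize(C[130:185,180:305,::-1],(800,352),interpolation=cv2.INTER_CUBIC))
E
python3 m.py
```

```text
628 325 top 0.02 (array([ 469.2, -350.5]), array([45.5, 30.1]), 13.1, 161) [ 0.4686 -0.3459  0.0301] 0.0304
628 325 top 0.05 (array([ 469.3, -350.6]), array([29. , 12.5]), 11.4, 67) [ 0.4692 -0.3504  0.0577] 0.0578
628 325 side 0.02 (array([ 469.3, -353.3]), array([46.2, 35. ]), 16.0, 95) [ 0.4669 -0.3474  0.0301] 0.0308
628 325 side 0.05 (array([ 469.6, -352.7]), array([30.1, 13.7]), 12.7, 39) [ 0.4689 -0.352   0.0572] 0.0576
579 265 top 0.02 (array([ 567.9, -278.2]), array([30.8, 45.9]), 83.2, 159) [ 0.566  -0.2742  0.03  ] 0.0303
579 265 top 0.05 (array([ 567.9, -278. ]), array([12.5, 29.4]), 80.4, 70) [ 0.5672 -0.2771  0.0576] 0.058
579 265 side 0.02 (array([ 568.5, -278.3]), array([33.5, 47.2]), 88.4, 88) [ 0.5639 -0.2732  0.03  ] 0.0307
579 265 side 0.05 (array([ 568.5, -278.9]), array([11.4, 29.7]), 86.6, 37) [ 0.5676 -0.2778  0.0571] 0.0576
572 324 top 0.02 (array([ 472.5, -262.5]), array([30.8, 46.1]), 79.5, 156) [ 0.4721 -0.2585  0.0301] 0.0306
572 324 top 0.05 (array([ 472.5, -262.4]), array([12.3, 29.8]), 76.7, 68) [ 0.4723 -0.2616  0.0579] 0.0582
572 324 side 0.02 (array
[... 911 characters left out ...]
]), 87.8, 485)
wheel px [ 0.59910979 -0.01939552  0.13848454]
top rim (array([600. , -20.9]), array([104.2, 105.9]), 89.1, 844) ((599.92431640625, -21.529645919799805), 53.446475982666016)
top handle (array([640.3, -36.1]), array([16.1, 15.7]), 2.0, 58) [ 0.63984542 -0.0363085   0.17822428]
side rim (array([599.2, -20.5]), array([104.6, 102.7]), 59.6, 480) ((600.0399169921875, -21.106969833374023), 53.52202224731445)
side handle (array([640.5, -34.7]), array([18.3, 12.9]), 27.2, 39) [ 0.63913422 -0.03507703  0.17597418]
335 373 [0.40496539 0.12192527 0.01410825]
484 367 [ 0.40932081 -0.1187411   0.01567286]
200 328 [0.48207828 0.32556891 0.0618117 ]
170 232 [0.62133389 0.35152303 0.12938776]
```

View pics/crop1.png

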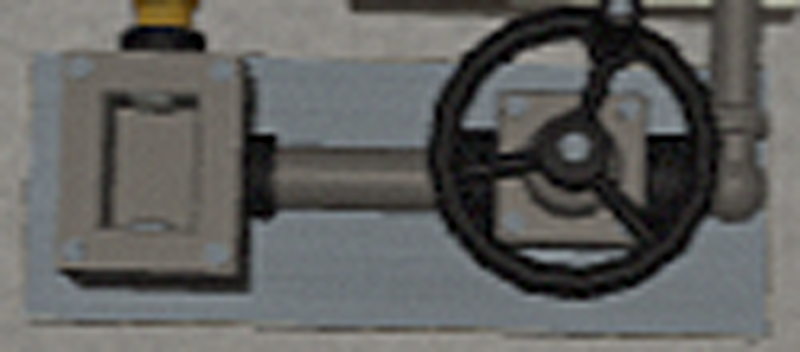

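The crop shows the pocket's long side running along world x, with the clips at its short ends. The valve's zero direction points up the image, towards the tray. Next I'll write a helper that converts world targets to tool deltas.

```bash
cat >> h.py <<'E'
from scipy.spatial.transform import Rotation as Ro
def delta(targets,yaw,o=None):
    o=o or get_obs(); R=Ro.from_quat(o["ee_rot"]); p=o["position"]
    G=Ro.from_matrix([[np.cos(yaw),np.sin(yaw),0],[np.sin(yaw),-np.cos(yaw),0],[0,0,-1]])
    print("t",o["clock"],"pos",p.round(4),"F",o["ft_force"].round(1),"w",o["grip_width"].round(3),"g",round(float(o["grasp_force"]),1),"turn",(R.inv()*G).as_rotvec().round(4))
    for t in targets: print(R.inv().apply(np.array(t)-p).round(4))
E
python3 -c "
from h import *
delta([[.4693,-.3508,.15],[.4693,-.3508,.0445]],.218)"
```

```text
Traceback (most recent call last):
  File "h.py", line 15, in delta
    print("t",o["clock"],"pos",p.round(4),"F",o["ft_force"].round(1),"w",o["grip_width"].round(3),"g",round(float(o["grasp_force"]),1),"turn",(R.inv()*G).as_rotvec().round(4))
                                                                         ^^^^^^^^^^^^^^^^^^^^^
AttributeError: 'float' object has no attribute 'round'
```

```bash
sed -i 's/o\["grip_width"\].round(3)/round(float(o["grip_width"]),3)/' h.py
python3 -c "
from h import *
delta([[.4693,-.3508,.15],[.4693,-.3508,.0445]],.218)"
```

```text
t 0.1 pos [ 0.2357 -0.5785  0.2416] F [-0.5 -0.9  0.4] w 0.999 g 0.0 turn [-1.300e-03  1.000e-04  1.688e-01]
[ 0.3023 -0.1227  0.0917]
[ 0.3023 -0.1225  0.1972]
```

The rows are not in the units I measure in: shifts go in shares of 500 mm and turns go in shares of 45 degrees. I convert before sending: 0.3023 m is 0.6046, -0.1227 m is -0.2454, 0.169 rad is 0.2152.

Emit:
move_arm:
  plan:
    - {"delta_pos":[0.6046,-0.2454,0.1834],"turn":[0,0,0.2152],"fingers":0.5}
    - {"delta_pos":[0.6046,-0.2454,0.1834],"turn":[0,0,0.2152],"fingers":0.5}
    - {"delta_pos":[0.6046,-0.2454,0.1834],"turn":[0,0,0.2152],"fingers":0.5}
    - {"delta_pos":[0.6046,-0.2454,0.1834],"turn":[0,0,0.2152],"fingers":0.5}
    - {"delta_pos":[0.6046,-0.2454,0.1834],"turn":[0,0,0.2152],"fingers":0.5}
    - {"delta_pos":[0.6046,-0.2454,0.1834],"turn":[0,0,0.2152],"fingers":0.5}
    - {"delta_pos":[0.6046,-0.2454,0.1834],"turn":[0,0,0.2152],"fingers":0.5}
    - {"delta_pos":[0.6046,-0.2454,0.1834],"turn":[0,0,0.2152],"fingers":0.5}
    - {"delta_pos":[0.6046,-0.2454,0.1834],"turn":[0,0,0.2152],"fingers":0.5}
  force: 60

```text
clock: 1.23
position: [0.4685, -0.3526, 0.1509]
ee_rot: [0.994, 0.108, -0.0, 0.0]
ft_force: [-0.4, -0.5, 0.2]
grip_width: 0.498
grasp_force: 0.0
```

```bash
python3 -c "
from h import *
delta([[.4693,-.3508,.0445]],.218)
c=camera('side');cv2.imwrite('pics/s1.png',cv2.resize(c['color'][90:230,240:420,::-1],(720,560)))"
```

```text
t 1.225 pos [ 0.4685 -0.3526  0.1509] F [-0.4 -0.5  0.2] w 0.498 g 0.0 turn [ 0.0008  0.0001 -0.0025]
[ 0.0012 -0.0017  0.1064]
```

View pics/s1.png

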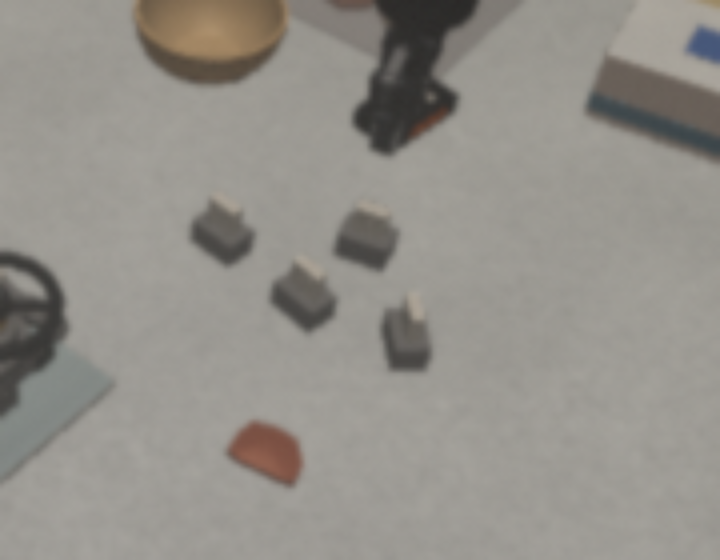

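The side view shows the gripper hovering at (405,120), above and beyond the target cassette at (367,240), so nothing is in the way. I'll go down and grip.

In the tool's units: 0.1055 m is 0.211, 0.08 m is 0.16.

Emit:
move_arm:
  plan:
    - {"delta_pos":[0,0,0.1],"turn":[0,0,0],"fingers":0.5}
    - {"delta_pos":[0,0,0.16],"turn":[0,0,0],"fingers":0.5}
    - {"delta_pos":[0,0,0.211],"turn":[0,0,0],"fingers":0.5}
    - {"delta_pos":[0,0,0.211],"turn":[0,0,0],"fingers":0.5}
    - {"delta_pos":[0,0,0.211],"turn":[0,0,0],"fingers":0.5}

```text
clock: 1.9
position: [0.4698, -0.3519, 0.0464]
ee_rot: [0.994, 0.108, 0.001, 0.001]
ft_force: [-0.5, -0.3, 0.2]
grip_width: 0.502
grasp_force: 0.0
```

Emit:
move_arm:
  plan:
    - {"delta_pos":[0,0,0],"turn":[0,0,0],"fingers":1}
    - {"delta_pos":[0,0,0],"turn":[0,0,0],"fingers":1}
    - {"delta_pos":[0,0,0],"turn":[0,0,0],"fingers":1}
    - {"delta_pos":[0,0,0],"turn":[0,0,0],"fingers":1}
    - {"delta_pos":[0,0,0],"turn":[0,0,0],"fingers":1}
  force: 60

```text
clock: 2.52
position: [0.47, -0.3516, 0.0462]
ee_rot: [0.994, 0.109, 0.001, 0.001]
ft_force: [-1.2, 0.0, 6.2]
grip_width: 0.126
grasp_force: 61.9
```

```bash
python3 -c "
from h import *
delta([[.4693,-.3508,.0445],[.4693,-.3508,.26],[.608,.140,.26]],-.048)"
```

```text
t 2.525 pos [ 0.47   -0.3516  0.0462] F [-1.2  0.   6.2] w 0.126 g 61.9 turn [ 0.0012 -0.0012  0.2658]
[-0.0005 -0.001   0.0017]
[-0.0003 -0.0007 -0.2138]
[ 0.2411 -0.4499 -0.2142]
```

In the tool's units: -0.45 m is -0.9, -0.36 m is -0.72, 0.266 rad is 0.3387.

Emit:
move_arm:
  plan:
    - {"delta_pos":[0,0,-0.1],"turn":[0,0,0],"fingers":1}
    - {"delta_pos":[0,0,-0.22],"turn":[0,0,0],"fingers":1}
    - {"delta_pos":[0,0,-0.34],"turn":[0,0,0],"fingers":1}
    - {"delta_pos":[0,0,-0.431],"turn":[0,0,0],"fingers":1}
    - {"delta_pos":[0.1,-0.18,-0.431],"turn":[0,0,0.0637],"fingers":1}
    - {"delta_pos":[0.2,-0.36,-0.431],"turn":[0,0,0.1273],"fingers":1}
    - {"delta_pos":[0.3,-0.54,-0.431],"turn":[0,0,0.2165],"fingers":1}
    - {"delta_pos":[0.4,-0.72,-0.431],"turn":[0,0,0.2801],"fingers":1}
    - {"delta_pos":[0.482,-0.9,-0.431],"turn":[0,0,0.3387],"fingers":1}
    - {"delta_pos":[0.482,-0.9,-0.431],"turn":[0,0,0.3387],"fingers":1}
    - {"delta_pos":[0.482,-0.9,-0.431],"turn":[0,0,0.3387],"fingers":1}
    - {"delta_pos":[0.482,-0.9,-0.431],"turn":[0,0,0.3387],"fingers":1}

```text
clock: 4.03
position: [0.605, 0.1318, 0.2606]
ee_rot: [1.0, -0.024, 0.0, 0.0]
ft_force: [0.2, 0.4, -0.4]
grip_width: 0.122
grasp_force: 60.8
```

Emit:
move_arm:
  plan:
    - {"delta_pos":[0,0,0],"turn":[0,0,0],"fingers":1}
    - {"delta_pos":[0,0,0],"turn":[0,0,0],"fingers":1}
    - {"delta_pos":[0,0,0],"turn":[0,0,0],"fingers":1}
    - {"delta_pos":[0,0,0],"turn":[0,0,0],"fingers":1}

```text
clock: 4.53
position: [0.605, 0.1287, 0.2608]
ee_rot: [1.0, -0.025, 0.0, 0.0]
ft_force: [-0.1, -0.8, -0.8]
grip_width: 0.124
grasp_force: 60.8
```

```bash
python3 -c "
from h import *
delta([[.6085,.140,.16]],-.048)
for n in('side','top'):
  c=camera(n);W=cloud(c);P=W.reshape(-1,3);col=c['color'].reshape(-1,3)
  m=(np.abs(P[:,0]-.608)<.045)&(np.abs(P[:,1]-.14)<.045)&(P[:,2]>.20)&(P[:,2]<.26)
  print(n,m.sum(),P[m].mean(0) if m.any() else '')
  cv2.imwrite('pics/%s2.png'%n,cv2.resize(c['color'][100:300,80:340,::-1] if n=='side' else c['color'][60:260,100:360,::-1],(780,600)))
"
```

```text
t 4.525 pos [0.605  0.1287 0.2608] F [-0.1 -0.8 -0.8] w 0.124 g 60.8 turn [ 0.0006 -0.0004 -0.0022]
[ 0.0029 -0.0115  0.1008]
side 236 [0.59306293 0.13399296 0.23909377]
top 0
```

View pics/side2.png

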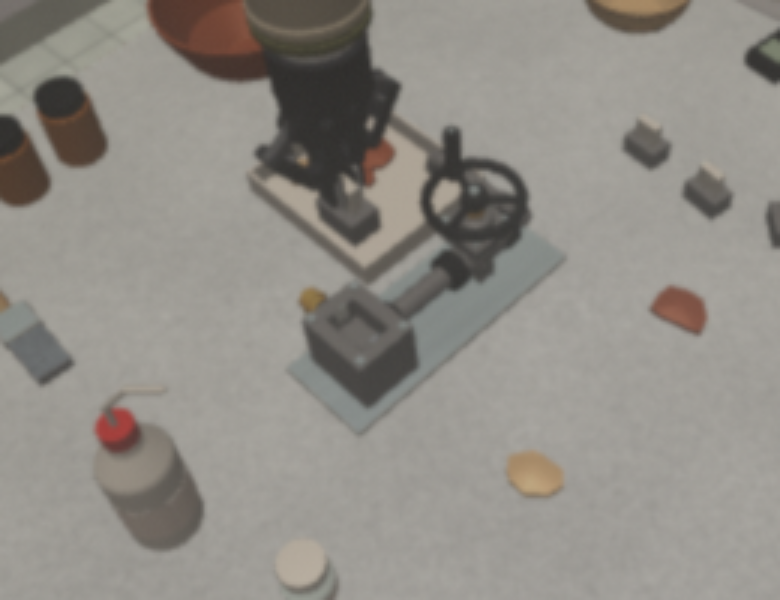

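The side view shows the cassette gripped and hanging upright at (348,215). The bay block is at (360,330). I'll refine the bay's position against the held cassette.

```bash
cat > r.py <<'E'
from h import *
def hole(n,name):
    c=camera(name) if n is None else None
    W=np.load(n)["W"]; R=None
    return W
for name in("top","side"):
    W=np.load(f"c_{name}.npz")["W"]; c=camera(name); C=-np.array(c["R"]).T@np.array(c["t"])
    d=W-C; s=(.078-C[2])/d[...,2]; P=C+d*s[...,None]   # ray hits plane z=.078
    near=(np.abs(P[...,0]-.608)<.032)&(np.abs(P[...,1]-.14)<.025)
    m=near&(W[...,2]<.074); Q=P[m]
    n2,lab,st,ce=cv2.connectedComponentsWithStats(m.astype(np.uint8)); k=1+np.argmax(st[1:,4]); Q=P[lab==k]
    print(name,"hole",cv2.minAreaRect((Q[:,:2]*1000).astype(np.float32)),Q.mean(0).round(4),len(Q))
    T=(np.hypot(P[...,0]-.608,P[...,1]-.14)<.062)&(np.abs(W[...,2]-.078)<.005); Q=P[T]
    print(name,"top",cv2.minAreaRect((Q[:,:2]*1000).astype(np.float32)),len(Q))
    if name=="side":
        V=cloud(c); V=V.reshape(-1,3)
        for a,b in((.236,.2495),(.21,.236)):
            m=(np.abs(V[:,0]-.605)<.04)&(np.abs(V[:,1]-.129)<.03)&(V[:,2]>a)&(V[:,2]<b)
            q=V[m]; print(a,len(q),q.min(0).round(4),q.max(0).round(4),cv2.minAreaRect((q[:,:2]*1000).astype(np.float32)),np.percentile(q[:,2],[5,25,50,75,95]).round(4))
E
python3 r.py
```

```text
top hole ((607.9736938476562, 140.25637817382812), (36.53391647338867, 48.97978591918945), 88.57928466796875) [0.6081 0.1402 0.078 ] 280
top top ((608.1228637695312, 140.41064453125), (68.25088500976562, 84.82474517822266), 87.050537109375) 696
side hole ((607.9912109375, 138.6678466796875), (31.893823623657227, 49.99879837036133), 83.23721313476562) [0.6076 0.1387 0.078 ] 153
side top ((606.94384765625, 138.35337829589844), (70.87057495117188, 89.25523376464844), 87.20260620117188) 465
0.236 118 [0.5786 0.1144 0.236 ] [0.6253 0.1455 0.2478] ((601.6883544921875, 129.20223999023438), (30.949119567871094, 45.052825927734375), 85.87162780761719) [0.2374 0.2419 0.2445 0.2456 0.2469]
0.21 85 [0.5792 0.1136 0.2194] [0.6268 0.1451 0.2359] ((597.1505126953125, 138.86056518554688), (54.26459503173828, 26.531612396240234), 31.6520938873291) [0.2204 0.2228 0.2282 0.2317 0.2355]
```

```bash
python3 -c "
from h import *
delta([[.6095,.1395,.135],[.6095,.1395,.118]],-.048)"
```

```text
t 4.725 pos [0.6049 0.1297 0.2607] F [-0.4  0.4 -1.7] w 0.124 g 60.8 turn [ 0.0001 -0.0003 -0.0008]
[ 0.0041 -0.0101  0.1257]
[ 0.0041 -0.0101  0.1427]
```

In the tool's units: 0.1257 m is 0.2514, 0.0041 m is 0.0082.

Emit:
move_arm:
  plan:
    - {"delta_pos":[0.0082,-0.0206,0],"turn":[0,0,0],"fingers":1}
    - {"delta_pos":[0.0082,-0.0206,0.1],"turn":[0,0,0],"fingers":1}
    - {"delta_pos":[0.0082,-0.0206,0.2],"turn":[0,0,0],"fingers":1}
    - {"delta_pos":[0.0082,-0.0206,0.2514],"turn":[0,0,0],"fingers":1}
    - {"delta_pos":[0.0082,-0.0206,0.2514],"turn":[0,0,0],"fingers":1}
    - {"delta_pos":[0.0082,-0.0206,0.2514],"turn":[0,0,0],"fingers":1}

```text
clock: 5.48
position: [0.6102, 0.1409, 0.1364]
ee_rot: [1.0, -0.024, 0.001, -0.0]
ft_force: [0.1, 1.0, -1.6]
grip_width: 0.125
grasp_force: 60.7
```

```bash
python3 -c "
from h import *
c=camera('side');V=cloud(c).reshape(-1,3)
delta([[.6095,.1395,.118]],-.048)
m=(np.abs(V[:,0]-.608)<.032)&(np.abs(V[:,1]-.14)<.025)&(V[:,2]>.108)&(V[:,2]<.126)
q=V[m]; print(len(q),cv2.minAreaRect((q[:,:2]*1000).astype(np.float32)),np.median(q[:,2]))
cv2.imwrite('pics/s3.png',cv2.resize(c['color'][170:250,160:260,::-1],(750,600),interpolation=cv2.INTER_CUBIC))
"
```

```text
t 5.525 pos [0.6104 0.1409 0.1368] F [ 0.   0.4 -0.6] w 0.126 g 60.7 turn [-0.0008 -0.0026  0.    ]
[-0.0009  0.0014  0.0187]
107 ((607.3837280273438, 140.3240966796875), (30.962434768676758, 47.40284729003906), 87.94908905029297) 0.11980555401714593
```

View pics/s3.png

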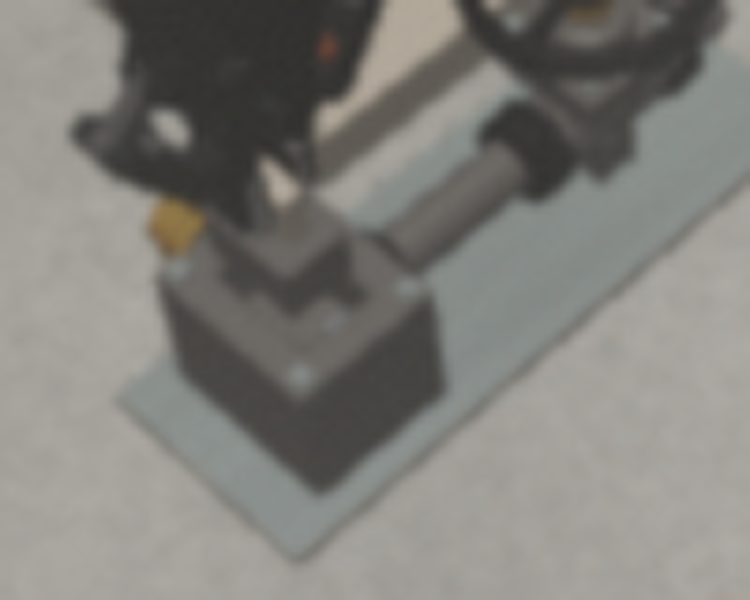

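The side crop shows the cassette about 12 mm above the mouth. Its near corner is at (290,275) and it is close to centred. I'll shift about 1 mm in -y and start the insertion.

In the tool's units: 0.02 m is 0.04, 0.0012 m is 0.0024.

Emit:
move_arm:
  plan:
    - {"delta_pos":[0,0.0024,0.008],"turn":[0,0,0],"fingers":1}
    - {"delta_pos":[0,0.0024,0.02],"turn":[0,0,0],"fingers":1}
    - {"delta_pos":[0,0.0024,0.03],"turn":[0,0,0],"fingers":1}
    - {"delta_pos":[0,0.0024,0.04],"turn":[0,0,0],"fingers":1}
    - {"delta_pos":[0,0.0024,0.04],"turn":[0,0,0],"fingers":1}

```text
clock: 6.15
position: [0.6097, 0.1389, 0.1146]
ee_rot: [1.0, -0.024, 0.0, 0.0]
ft_force: [3.3, 0.4, -2.4]
grip_width: 0.128
grasp_force: 60.8
```

In the tool's units: 0.015 m is 0.03, 0.012 m is 0.024.

Emit:
move_arm:
  plan:
    - {"delta_pos":[0.001,0,0.008],"turn":[0,0,0],"fingers":1}
    - {"delta_pos":[0.001,0,0.016],"turn":[0,0,0],"fingers":1}
    - {"delta_pos":[0.001,0,0.024],"turn":[0,0,0],"fingers":1}
    - {"delta_pos":[0.001,0,0.03],"turn":[0,0,0],"fingers":1}
    - {"delta_pos":[0.001,0,0.03],"turn":[0,0,0],"fingers":1}

```text
clock: 6.78
position: [0.6095, 0.139, 0.0993]
ee_rot: [1.0, -0.024, -0.0, 0.0]
ft_force: [1.3, 0.7, -2.6]
grip_width: 0.127
grasp_force: 60.8
```

In the tool's units: 0.006 m is 0.012, 0.004 m is 0.008.

Emit:
move_arm:
  plan:
    - {"delta_pos":[0,0,0.004],"turn":[0,0,0],"fingers":1}
    - {"delta_pos":[0,0,0.008],"turn":[0,0,0],"fingers":1}
    - {"delta_pos":[0,0,0.012],"turn":[0,0,0],"fingers":1}
    - {"delta_pos":[0,0,0.012],"turn":[0,0,0],"fingers":1}

```text
clock: 7.28
position: [0.61, 0.1389, 0.0942]
ee_rot: [1.0, -0.024, 0.0, 0.0]
ft_force: [-0.7, -0.0, 5.7]
grip_width: 0.128
grasp_force: 61.7
```

In the tool's units: 0.004 m is 0.008, 0.002 m is 0.004.

Emit:
move_arm:
  plan:
    - {"delta_pos":[0,0,0.004],"turn":[0,0,0],"fingers":1}
    - {"delta_pos":[0,0,0.008],"turn":[0,0,0],"fingers":1}
    - {"delta_pos":[0,0,0.008],"turn":[0,0,0],"fingers":1}

```text
clock: 7.65
position: [0.6102, 0.139, 0.0941]
ee_rot: [1.0, -0.024, 0.001, 0.001]
ft_force: [-15.0, -4.7, 38.6]
grip_width: 0.129
grasp_force: 66.6
```

The cassette is on the floor: the force rose and z did not change. I'll ease off, release and lift.

In the tool's units: -0.17 m is -0.34, -0.13 m is -0.26.

Emit:
move_arm:
  plan:
    - {"delta_pos":[0,0,-0.008],"turn":[0,0,0],"fingers":1}
    - {"delta_pos":[0,0,-0.01],"turn":[0,0,0],"fingers":0.6}
    - {"delta_pos":[0,0,-0.01],"turn":[0,0,0],"fingers":0.6}
    - {"delta_pos":[0,0,-0.01],"turn":[0,0,0],"fingers":0.6}
    - {"delta_pos":[0,0,-0.04],"turn":[0,0,0],"fingers":0.6}
    - {"delta_pos":[0,0,-0.14],"turn":[0,0,0],"fingers":0.6}
    - {"delta_pos":[0,0,-0.26],"turn":[0,0,0],"fingers":0.6}
    - {"delta_pos":[0,0,-0.34],"turn":[0,0,0],"fingers":0.6}
    - {"delta_pos":[0,0,-0.34],"turn":[0,0,0],"fingers":0.6}

```text
clock: 8.78
position: [0.6113, 0.1398, 0.265]
ee_rot: [1.0, -0.024, 0.004, -0.001]
ft_force: [0.4, 0.0, -0.1]
grip_width: 0.399
grasp_force: 0.0
```

```bash
python3 -c "
from h import *
c=camera('side');V=cloud(c).reshape(-1,3)
delta([[.64,-.0365,.26],[.64,-.0365,.154]],-.048)
print([get_obs()['position'].round(4) for _ in range(2)])
m=(np.abs(V[:,0]-.608)<.035)&(np.abs(V[:,1]-.139)<.026)
q=V[m&(V[:,2]>.09)&(V[:,2]<.125)]; print(len(q),cv2.minAreaRect((q[:,:2]*1000).astype(np.float32)),np.percentile(q[:,2],[50,75,95]))
q=V[m&(V[:,2]<.09)]; print(np.histogram(q[:,2],bins=np.arange(.04,.091,.005)),np.median(q[:,2]))
q=V[(np.hypot(V[:,0]-.6,V[:,1]+.021)<.08)&(V[:,2]>.165)&(V[:,2]<.19)]; print('handle',q.mean(0),len(q))
cv2.imwrite('pics/s4.png',cv2.resize(c['color'][150:250,160:290,::-1],(780,600),interpolation=cv2.INTER_CUBIC))
"
```

```text
t 8.825 pos [0.6104 0.1394 0.2623] F [-0.1  0.4 -1.4] w 0.403 g 0.0 turn [-0.0009 -0.0035 -0.0001]
[0.038  0.1742 0.0023]
[0.0376 0.1743 0.1083]
[array([0.6104, 0.1394, 0.2623]), array([0.6104, 0.1394, 0.2623])]
67 ((606.9791259765625, 138.849853515625), (12.157267570495605, 30.8641300201416), 86.5693130493164) [0.10545004 0.10743618 0.10946434]
(array([  0,   0,   0,   0,   0,   0,  14, 175,  97,  10]), array([0.04 , 0.045, 0.05 , 0.055, 0.06 , 0.065, 0.07 , 0.075, 0.08 ,
       0.085, 0.09 ])) 0.07923830620309494
handle [ 0.63847003 -0.03462522  0.17630229] 38
```

View pics/s4.png

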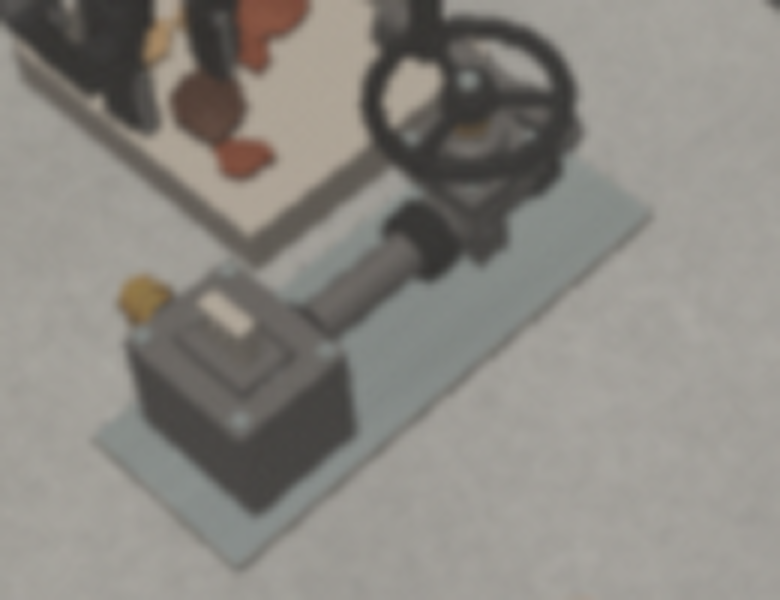

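The crop shows the cassette flush in the block, with its fin at (228,312). Next is the handle.

```bash
python3 -c "
from h import *
V=np.load('c_top.npz')['W'].reshape(-1,3)
q=V[(np.hypot(V[:,0]-.6,V[:,1]+.021)<.11)&(V[:,2]>.132)]
print([(q[(q[:,2]>a)&(q[:,2]<a+.01)].mean(0).round(3),((q[:,2]>a)&(q[:,2]<a+.01)).sum()) for a in (.132,.142,.152,.162,.172)])
P=np.mean([get_obs()['position']],0)
delta([[.6408,-.0364,.2623],[.6408,-.0364,.155]],-.048)
"
```

```text
[(array([ 0.601, -0.021,  0.134]), np.int64(189)), (array([ 0.635, -0.037,  0.146]), np.int64(7)), (array([ 0.635, -0.035,  0.157]), np.int64(6)), (array([ 0.635, -0.036,  0.166]), np.int64(7)), (array([ 0.64 , -0.036,  0.179]), np.int64(49))]
t 8.825 pos [0.6104 0.1394 0.2623] F [-0.1  0.4 -1.4] w 0.403 g 0.0 turn [-0.0009 -0.0035 -0.0001]
[ 0.0388  0.1741 -0.    ]
[0.0384 0.1742 0.1073]
```

In the tool's units: 0.1742 m is 0.3484, 0.116 m is 0.232.

Emit:
move_arm:
  plan:
    - {"delta_pos":[0.026,0.116,0],"turn":[0,0,0],"fingers":0.5}
    - {"delta_pos":[0.052,0.232,0],"turn":[0,0,0],"fingers":0.5}
    - {"delta_pos":[0.077,0.3484,0],"turn":[0,0,0],"fingers":0.5}
    - {"delta_pos":[0.077,0.3484,0],"turn":[0,0,0],"fingers":0.5}
    - {"delta_pos":[0.077,0.3484,0],"turn":[0,0,0],"fingers":0.5}
    - {"delta_pos":[0.077,0.3484,0],"turn":[0,0,0],"fingers":0.5}

```text
clock: 9.57
position: [0.6397, -0.0349, 0.2597]
ee_rot: [1.0, -0.023, -0.0, -0.0]
ft_force: [-0.3, -0.4, 0.5]
grip_width: 0.503
grasp_force: 0.0
```

```bash
python3 -c "
from h import *
delta([[.6408,-.0364,.155]],-.048)
"
```

```text
t 9.575 pos [ 0.6397 -0.0349  0.2597] F [-0.3 -0.4  0.5] w 0.503 g 0.0 turn [-0.0007  0.0005  0.0024]
[0.0012 0.0015 0.1047]
```

In the tool's units: 0.105 m is 0.21, 0.09 m is 0.18.

Emit:
move_arm:
  plan:
    - {"delta_pos":[0.002,0.002,0.1],"turn":[0,0,0],"fingers":0.5}
    - {"delta_pos":[0.002,0.002,0.18],"turn":[0,0,0],"fingers":0.5}
    - {"delta_pos":[0.002,0.002,0.21],"turn":[0,0,0],"fingers":0.5}
    - {"delta_pos":[0.002,0.002,0.21],"turn":[0,0,0],"fingers":0.5}
    - {"delta_pos":[0.002,0.002,0.21],"turn":[0,0,0],"fingers":1}
    - {"delta_pos":[0.002,0.002,0.21],"turn":[0,0,0],"fingers":1}
    - {"delta_pos":[0.002,0.002,0.21],"turn":[0,0,0],"fingers":1}
    - {"delta_pos":[0.002,0.002,0.21],"turn":[0,0,0],"fingers":1}
    - {"delta_pos":[0.002,0.002,0.21],"turn":[0,0,0],"fingers":1}
  force: 60

```text
clock: 10.7
position: [0.6418, -0.0376, 0.1571]
ee_rot: [1.0, -0.024, 0.002, -0.0]
ft_force: [-1.8, 0.9, 5.9]
grip_width: 0.196
grasp_force: 58.4
```

```bash
cat > arc.py <<'E'
import sys,json
from h import *
# arc.py a0 a1 n [cx cy r ccx ccy]: rows rel. to the commanded point at angle a0 (world, rad)
a=[float(v) for v in sys.argv[1:]]; r=.044
th=np.linspace(a[0],a[1],int(a[2])+1)[1:]
d=r*np.stack([np.cos(th)-np.cos(a[0]),np.sin(th)-np.sin(a[0]),0*th],1)
T=Ro.from_quat(get_obs()["ee_rot"]).inv().apply(d)
print(", ".join("[%.4f, %.4f]"%(t[0],t[1]) for t in T))
E
python3 -c "
from h import *
delta([],-.048);p=get_obs()['position'];print(np.arctan2(p[1]+.021,p[0]-.6),np.hypot(p[1]+.021,p[0]-.6))
"; python3 arc.py -.357 -3.117 12
```

```text
t 10.7 pos [ 0.6418 -0.0376  0.1571] F [-1.8  0.9  5.9] w 0.196 g 58.4 turn [-0.0002 -0.003  -0.0001]
-0.3778970414553651 0.04500356773880178
[-0.0042, 0.0092], [-0.0103, 0.0172], [-0.0181, 0.0236], [-0.0272, 0.0281], [-0.0370, 0.0303], [-0.0471, 0.0303], [-0.0569, 0.0280], [-0.0660, 0.0235], [-0.0737, 0.0170], [-0.0798, 0.0090], [-0.0839, -0.0003], [-0.0858, -0.0102]
```

Handle gripped. I'll turn clockwise, first arc.

In the tool's units: -0.0471 m is -0.0942, -0.037 m is -0.074.

Emit:
move_arm:
  plan:
    - {"delta_pos":[-0.0084,0.0184,0],"turn":[0,0,0],"fingers":1}
    - {"delta_pos":[-0.0206,0.0344,0],"turn":[0,0,0],"fingers":1}
    - {"delta_pos":[-0.0362,0.0472,0],"turn":[0,0,0],"fingers":1}
    - {"delta_pos":[-0.0544,0.0562,0],"turn":[0,0,0],"fingers":1}
    - {"delta_pos":[-0.074,0.0606,0],"turn":[0,0,0],"fingers":1}
    - {"delta_pos":[-0.0942,0.0606,0],"turn":[0,0,0],"fingers":1}

```text
clock: 11.45
position: [0.5939, -0.0651, 0.1571]
ee_rot: [1.0, -0.024, 0.003, -0.0]
ft_force: [4.9, 5.4, 4.7]
grip_width: 0.191
grasp_force: 58.6
```

```bash
cat > st.py <<'E'
from h import *
delta([],-.048);p=get_obs()['position'];q=get_obs();print(np.arctan2(p[1]+.021,p[0]-.6),np.hypot(p[1]+.021,p[0]-.6))
E
python3 st.py;python3 arc.py -1.737 -4.497 12
```

```text
t 11.45 pos [ 0.5939 -0.0651  0.1571] F [4.9 5.4 4.7] w 0.191 g 58.6 turn [-0.0011 -0.0051  0.0002]
-1.7081708546106715 0.04456484725619032
[-0.0098, -0.0023], [-0.0189, -0.0068], [-0.0266, -0.0133], [-0.0327, -0.0214], [-0.0368, -0.0306], [-0.0387, -0.0405], [-0.0383, -0.0506], [-0.0355, -0.0603], [-0.0307, -0.0692], [-0.0239, -0.0767], [-0.0156, -0.0824], [-0.0062, -0.0862]
```

In the tool's units: -0.0862 m is -0.1724, -0.0824 m is -0.1648.

Emit:
move_arm:
  plan:
    - {"delta_pos":[-0.0196,-0.0046,0],"turn":[0,0,0],"fingers":1}
    - {"delta_pos":[-0.0378,-0.0136,0],"turn":[0,0,0],"fingers":1}
    - {"delta_pos":[-0.0532,-0.0266,0],"turn":[0,0,0],"fingers":1}
    - {"delta_pos":[-0.0654,-0.0428,0],"turn":[0,0,0],"fingers":1}
    - {"delta_pos":[-0.0736,-0.0612,0],"turn":[0,0,0],"fingers":1}
    - {"delta_pos":[-0.0774,-0.081,0],"turn":[0,0,0],"fingers":1}
    - {"delta_pos":[-0.0766,-0.1012,0],"turn":[0,0,0],"fingers":1}
    - {"delta_pos":[-0.071,-0.1206,0],"turn":[0,0,0],"fingers":1}
    - {"delta_pos":[-0.0614,-0.1384,0],"turn":[0,0,0],"fingers":1}
    - {"delta_pos":[-0.0478,-0.1534,0],"turn":[0,0,0],"fingers":1}
    - {"delta_pos":[-0.0312,-0.1648,0],"turn":[0,0,0],"fingers":1}
    - {"delta_pos":[-0.0124,-0.1724,0],"turn":[0,0,0],"fingers":1}

```text
clock: 12.95
position: [0.5909, 0.0214, 0.157]
ee_rot: [1.0, -0.024, 0.001, -0.0]
ft_force: [-3.5, 0.5, 11.3]
grip_width: 0.193
grasp_force: 59.4
```

```bash
python3 st.py;python3 arc.py -4.497 -6.417 8
```

```text
t 12.95 pos [0.5909 0.0214 0.157 ] F [-3.5  0.5 11.3] w 0.193 g 59.4 turn [-0.0003 -0.0018  0.0006]
1.782516898952453 0.043360165507126215
[0.0104, -0.0015], [0.0209, -0.0005], [0.0309, 0.0030], [0.0397, 0.0088], [0.0469, 0.0164], [0.0521, 0.0256], [0.0549, 0.0358], [0.0553, 0.0463]
```

In the tool's units: 0.0553 m is 0.1106, 0.0549 m is 0.1098.

Emit:
move_arm:
  plan:
    - {"delta_pos":[0.0208,-0.003,0],"turn":[0,0,0],"fingers":1}
    - {"delta_pos":[0.0418,-0.001,0],"turn":[0,0,0],"fingers":1}
    - {"delta_pos":[0.0618,0.006,0],"turn":[0,0,0],"fingers":1}
    - {"delta_pos":[0.0794,0.0176,0],"turn":[0,0,0],"fingers":1}
    - {"delta_pos":[0.0938,0.0328,0],"turn":[0,0,0],"fingers":1}
    - {"delta_pos":[0.1042,0.0512,0],"turn":[0,0,0],"fingers":1}
    - {"delta_pos":[0.1098,0.0716,0],"turn":[0,0,0],"fingers":1}
    - {"delta_pos":[0.1106,0.0926,0],"turn":[0,0,0],"fingers":1}
    - {"delta_pos":[0.1106,0.0926,0],"turn":[0,0,0],"fingers":1}

```text
clock: 14.08
position: [0.6447, -0.0242, 0.1571]
ee_rot: [1.0, -0.022, 0.002, -0.003]
ft_force: [2.4, 11.9, 6.2]
grip_width: 0.19
grasp_force: 59.9
```

```bash
python3 st.py;python3 arc.py -6.417 -6.497 1
```

```text
t 14.075 pos [ 0.6447 -0.0242  0.1571] F [ 2.4 11.9  6.2] w 0.19 g 59.9 turn [-0.0054 -0.0041  0.003 ]
-0.07071819463256601 0.04481959899791865
[-0.0005, 0.0035]
```

In the tool's units: 0.0025 m is 0.005, -0.0003 m is -0.0006.

Emit:
move_arm:
  plan:
    - {"delta_pos":[-0.0006,0.005,0],"turn":[0,0,0],"fingers":1}
    - {"delta_pos":[-0.0006,0.005,0],"turn":[0,0,0],"fingers":1}
    - {"delta_pos":[-0.0006,0.005,0],"turn":[0,0,0],"fingers":1}

```text
clock: 14.45
position: [0.6446, -0.0243, 0.1571]
ee_rot: [1.0, -0.021, 0.003, -0.004]
ft_force: [4.8, 17.2, 4.6]
grip_width: 0.198
grasp_force: 59.4
```

```bash
python3 st.py;python3 arc.py -6.331 -3.55 12; python3 arc.py 2.733 5.493 12; python3 arc.py 5.493 8.253 12
```

```text
t 14.45 pos [ 0.6446 -0.0243  0.1571] F [ 4.8 17.2  4.6] w 0.198 g 59.4 turn [-0.0074 -0.0049  0.0052]
-0.0748316443464493 0.04477065368047215
[-0.0011, -0.0101], [-0.0045, -0.0197], [-0.0101, -0.0282], [-0.0174, -0.0353], [-0.0262, -0.0404], [-0.0359, -0.0435], [-0.0460, -0.0442], [-0.0561, -0.0425], [-0.0655, -0.0386], [-0.0737, -0.0327], [-0.0804, -0.0250], [-0.0851, -0.0160]
[-0.0025, 0.0098], [-0.0027, 0.0199], [-0.0006, 0.0298], [0.0037, 0.0389], [0.0099, 0.0468], [0.0178, 0.0531], [0.0270, 0.0574], [0.0368, 0.0595], [0.0469, 0.0593], [0.0567, 0.0569], [0.0657, 0.0522], [0.0734, 0.0456]
[0.0060, -0.0081], [0.0099, -0.0174], [0.0117, -0.0274], [0.0111, -0.0375], [0.0082, -0.0471], [0.0032, -0.0559], [-0.0037, -0.0633], [-0.0120, -0.0690], [-0.0215, -0.0726], [-0.0315, -0.0739], [-0.0415, -0.0729], [-0.0511, -0.0697]
```

The valve is at its stop: position unchanged while the force rose. Now I'll open it two turns, anticlockwise.

```bash
sed -i 's/^T=.*/c,s=np.cos(-.048),np.sin(-.048); T=d[:,:2]@np.array([[c,s],[s,-c]])/' arc.py
python3 arc.py -.191 2.569 12; python3 arc.py 2.569 5.329 12; python3 arc.py 5.329 8.089 12;python3 arc.py 8.089 10.849 12
```

```text
[0.0003, -0.0101], [-0.0017, -0.0200], [-0.0060, -0.0292], [-0.0122, -0.0371], [-0.0200, -0.0435], [-0.0291, -0.0478], [-0.0390, -0.0500], [-0.0491, -0.0499], [-0.0589, -0.0475], [-0.0679, -0.0429], [-0.0756, -0.0364], [-0.0816, -0.0283]
[-0.0040, 0.0093], [-0.0058, 0.0192], [-0.0053, 0.0293], [-0.0025, 0.0390], [0.0024, 0.0478], [0.0092, 0.0553], [0.0176, 0.0610], [0.0270, 0.0646], [0.0370, 0.0660], [0.0470, 0.0651], [0.0566, 0.0619], [0.0652, 0.0567]
[0.0072, -0.0071], [0.0126, -0.0156], [0.0158, -0.0252], [0.0169, -0.0352], [0.0156, -0.0453], [0.0120, -0.0547], [0.0064, -0.0631], [-0.0010, -0.0700], [-0.0097, -0.0750], [-0.0194, -0.0779], [-0.0295, -0.0786], [-0.0394, -0.0769]
[-0.0093, 0.0039], [-0.0175, 0.0098], [-0.0241, 0.0175], [-0.0288, 0.0264], [-0.0313, 0.0362], [-0.0315, 0.0463], [-0.0294, 0.0562], [-0.0252, 0.0653], [-0.0189, 0.0733], [-0.0110, 0.0796], [-0.0019, 0.0839], [0.0080, 0.0860]
```

In the tool's units: -0.0816 m is -0.1632, -0.0478 m is -0.0956.

Emit:
move_arm:
  plan:
    - {"delta_pos":[0.0006,-0.0202,0],"turn":[0,0,0],"fingers":1}
    - {"delta_pos":[-0.0034,-0.04,0],"turn":[0,0,0],"fingers":1}
    - {"delta_pos":[-0.012,-0.0584,0],"turn":[0,0,0],"fingers":1}
    - {"delta_pos":[-0.0244,-0.0742,0],"turn":[0,0,0],"fingers":1}
    - {"delta_pos":[-0.04,-0.087,0],"turn":[0,0,0],"fingers":1}
    - {"delta_pos":[-0.0582,-0.0956,0],"turn":[0,0,0],"fingers":1}
    - {"delta_pos":[-0.078,-0.1,0],"turn":[0,0,0],"fingers":1}
    - {"delta_pos":[-0.0982,-0.0998,0],"turn":[0,0,0],"fingers":1}
    - {"delta_pos":[-0.1178,-0.095,0],"turn":[0,0,0],"fingers":1}
    - {"delta_pos":[-0.1358,-0.0858,0],"turn":[0,0,0],"fingers":1}
    - {"delta_pos":[-0.1512,-0.0728,0],"turn":[0,0,0],"fingers":1}
    - {"delta_pos":[-0.1632,-0.0566,0],"turn":[0,0,0],"fingers":1}

```text
clock: 15.95
position: [0.5638, 0.0023, 0.157]
ee_rot: [1.0, -0.024, 0.002, -0.001]
ft_force: [2.4, 2.6, 7.9]
grip_width: 0.192
grasp_force: 59.9
```

Emit:
move_arm:
  plan:
    - {"delta_pos":[-0.008,0.0186,0],"turn":[0,0,0],"fingers":1}
    - {"delta_pos":[-0.0116,0.0384,0],"turn":[0,0,0],"fingers":1}
    - {"delta_pos":[-0.0106,0.0586,0],"turn":[0,0,0],"fingers":1}
    - {"delta_pos":[-0.005,0.078,0],"turn":[0,0,0],"fingers":1}
    - {"delta_pos":[0.0048,0.0956,0],"turn":[0,0,0],"fingers":1}
    - {"delta_pos":[0.0184,0.1106,0],"turn":[0,0,0],"fingers":1}
    - {"delta_pos":[0.0352,0.122,0],"turn":[0,0,0],"fingers":1}
    - {"delta_pos":[0.054,0.1292,0],"turn":[0,0,0],"fingers":1}
    - {"delta_pos":[0.074,0.132,0],"turn":[0,0,0],"fingers":1}
    - {"delta_pos":[0.094,0.1302,0],"turn":[0,0,0],"fingers":1}
    - {"delta_pos":[0.1132,0.1238,0],"turn":[0,0,0],"fingers":1}
    - {"delta_pos":[0.1304,0.1134,0],"turn":[0,0,0],"fingers":1}

```text
clock: 17.45
position: [0.6256, -0.0581, 0.157]
ee_rot: [1.0, -0.024, 0.001, -0.0]
ft_force: [-6.4, 2.0, 12.9]
grip_width: 0.192
grasp_force: 60.5
```

```bash
python3 st.py
```

```text
t 17.45 pos [ 0.6256 -0.0581  0.157 ] F [-6.4  2.  12.9] w 0.192 g 60.5 turn [-0.0001 -0.0013 -0.0002]
-0.9656412529128582 0.045084678783956535
```

On track: 5.32 rad of world angle, and the handle is still held.

In the tool's units: -0.0786 m is -0.1572, -0.001 m is -0.002.

Emit:
move_arm:
  plan:
    - {"delta_pos":[0.0144,-0.0142,0],"turn":[0,0,0],"fingers":1}
    - {"delta_pos":[0.0252,-0.0312,0],"turn":[0,0,0],"fingers":1}
    - {"delta_pos":[0.0316,-0.0504,0],"turn":[0,0,0],"fingers":1}
    - {"delta_pos":[0.0338,-0.0704,0],"turn":[0,0,0],"fingers":1}
    - {"delta_pos":[0.0312,-0.0906,0],"turn":[0,0,0],"fingers":1}
    - {"delta_pos":[0.024,-0.1094,0],"turn":[0,0,0],"fingers":1}
    - {"delta_pos":[0.0128,-0.1262,0],"turn":[0,0,0],"fingers":1}
    - {"delta_pos":[-0.002,-0.14,0],"turn":[0,0,0],"fingers":1}
    - {"delta_pos":[-0.0194,-0.15,0],"turn":[0,0,0],"fingers":1}
    - {"delta_pos":[-0.0388,-0.1558,0],"turn":[0,0,0],"fingers":1}
    - {"delta_pos":[-0.059,-0.1572,0],"turn":[0,0,0],"fingers":1}
    - {"delta_pos":[-0.0788,-0.1538,0],"turn":[0,0,0],"fingers":1}

```text
clock: 18.95
position: [0.5908, 0.0213, 0.1571]
ee_rot: [1.0, -0.024, 0.002, -0.001]
ft_force: [2.7, 2.2, 6.6]
grip_width: 0.192
grasp_force: 60.0
```

Emit:
move_arm:
  plan:
    - {"delta_pos":[-0.0186,0.0078,0],"turn":[0,0,0],"fingers":1}
    - {"delta_pos":[-0.035,0.0196,0],"turn":[0,0,0],"fingers":1}
    - {"delta_pos":[-0.0482,0.035,0],"turn":[0,0,0],"fingers":1}
    - {"delta_pos":[-0.0576,0.0528,0],"turn":[0,0,0],"fingers":1}
    - {"delta_pos":[-0.0626,0.0724,0],"turn":[0,0,0],"fingers":1}
    - {"delta_pos":[-0.063,0.0926,0],"turn":[0,0,0],"fingers":1}
    - {"delta_pos":[-0.0588,0.1124,0],"turn":[0,0,0],"fingers":1}
    - {"delta_pos":[-0.0504,0.1306,0],"turn":[0,0,0],"fingers":1}
    - {"delta_pos":[-0.0378,0.1466,0],"turn":[0,0,0],"fingers":1}
    - {"delta_pos":[-0.022,0.1592,0],"turn":[0,0,0],"fingers":1}
    - {"delta_pos":[-0.0038,0.1678,0],"turn":[0,0,0],"fingers":1}
    - {"delta_pos":[0.016,0.172,0],"turn":[0,0,0],"fingers":1}

```text
clock: 20.45
position: [0.5943, -0.0652, 0.157]
ee_rot: [1.0, -0.024, 0.001, -0.0]
ft_force: [-2.4, 5.0, 10.8]
grip_width: 0.195
grasp_force: 60.3
```

```bash
python3 st.py;python3 arc.py 10.849 12.529 8
```

```text
t 20.45 pos [ 0.5943 -0.0652  0.157 ] F [-2.4  5.  10.8] w 0.195 g 60.3 turn [-0.0009 -0.0024  0.0004]
-1.6983882059015325 0.04456153168237998
[0.0092, -0.0001], [0.0182, -0.0020], [0.0266, -0.0059], [0.0340, -0.0113], [0.0402, -0.0182], [0.0447, -0.0263], [0.0475, -0.0351], [0.0483, -0.0443]
```

In the tool's units: 0.0483 m is 0.0966, 0.0475 m is 0.095.

Emit:
move_arm:
  plan:
    - {"delta_pos":[0.0184,-0.0002,0],"turn":[0,0,0],"fingers":1}
    - {"delta_pos":[0.0364,-0.004,0],"turn":[0,0,0],"fingers":1}
    - {"delta_pos":[0.0532,-0.0118,0],"turn":[0,0,0],"fingers":1}
    - {"delta_pos":[0.068,-0.0226,0],"turn":[0,0,0],"fingers":1}
    - {"delta_pos":[0.0804,-0.0364,0],"turn":[0,0,0],"fingers":1}
    - {"delta_pos":[0.0894,-0.0526,0],"turn":[0,0,0],"fingers":1}
    - {"delta_pos":[0.095,-0.0702,0],"turn":[0,0,0],"fingers":1}
    - {"delta_pos":[0.0966,-0.0886,0],"turn":[0,0,0],"fingers":1}
    - {"delta_pos":[0.0966,-0.0886,0],"turn":[0,0,0],"fingers":1}
    - {"delta_pos":[0.0966,-0.0886,0],"turn":[0,0,0],"fingers":1}
    - {"delta_pos":[0.0966,-0.0886,0],"turn":[0,0,0],"fingers":1}

```text
clock: 21.82
position: [0.6448, -0.0238, 0.1571]
ee_rot: [1.0, -0.024, 0.002, -0.0]
ft_force: [-0.2, 1.9, 8.8]
grip_width: 0.193
grasp_force: 60.1
```

```bash
python3 st.py; python3 -c "
from h import *
for n in('side','top'):
  c=camera(n);V=cloud(c).reshape(-1,3)
  m=(np.abs(V[:,0]-.608)<.035)&(np.abs(V[:,1]-.139)<.026)
  q=V[m&(V[:,2]>.09)&(V[:,2]<.125)]; print(n,len(q),np.percentile(q[:,2],[50,75,95]) if len(q) else '')
delta([],-.048)
cv2.imwrite('pics/s5.png',cv2.resize(camera('side')['color'][120:320,110:370,::-1],(780,600)))"
```

```text
t 21.825 pos [ 0.6448 -0.0238  0.1571] F [-0.2  1.9  8.8] w 0.193 g 60.1 turn [-0.0004 -0.0034 -0.0001]
-0.06328522763090956 0.044875690498645426
side 67 [0.10600649 0.10835546 0.10967163]
top 79 [0.10634759 0.10758569 0.1095879 ]
t 21.925 pos [ 0.6448 -0.0238  0.157 ] F [0.3 2.2 6.9] w 0.194 g 60.1 turn [-0.0003 -0.0034 -0.    ]
```

View pics/s5.png

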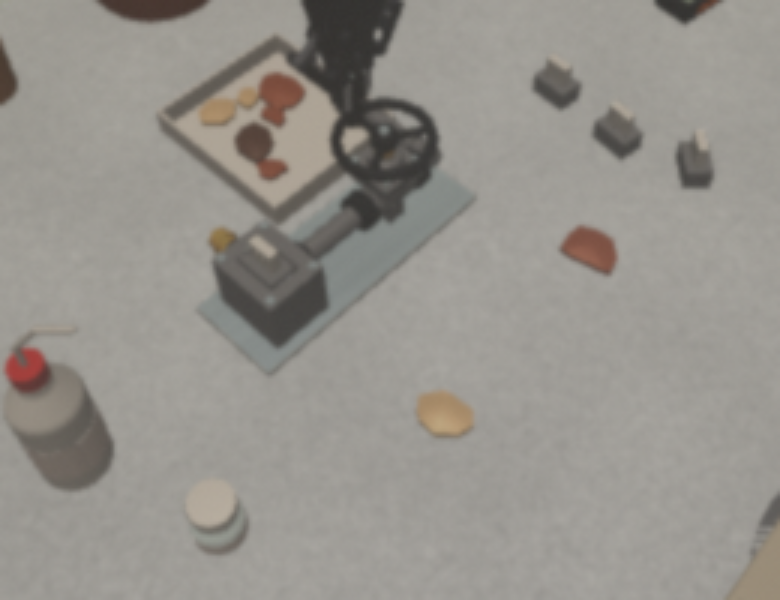

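The cassette is home at (265,255), the gripper holds the handle at (348,95), and the bystanders are where they were. The handle is within 1 mm of its stop position, two turns on.

```bash
python3 -c "
from h import *
print(hand_in())"
```

```text
the job is handed in; nothing more can be done
None
```

I handed the job in at about 22 s of the 72 s, with no verdict returned: the cassette is pressed flush in the bay, and the valve was closed to its stop and backed off two full turns (handle within 1 mm of its stop position). The gripper still holds the handle at about 60 N, and in the last picture the jar, wash bottle and sherds look where they were.

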